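# Seat the white reference disc and shut the reader's tray

### The arm

A 6-joint arm with a two-finger parallel gripper is mounted at the origin on the work surface. World frame = base frame: x ahead of the robot, y to its left, z up, the work surface at z = 0. Lengths are in m, angles in degrees, forces in N, time in s.
With the tool pointing down it reaches from about 0.35 to 0.85 m from the base axis. Payload 8.1 kg.
Tool frame: the origin (TCP) lies midway between the tips of the shut fingers; the grasp point (between the pads) lies 19 mm behind it; z points along the fingers, y is the direction in which the jaws open and shut (so a half turn about z gives the same grasp; the last joint's range is limited). The gripper opens to 85 mm and grips with 20 to 120 N. Pads are 22 mm wide; open, the fingers measure 114 mm over their backs; the gripper's body (76 mm by 85 mm) begins 54 mm behind the grasp point. The pads swing forward as they close: fully open they stand 13 mm farther back than shut.
Start: joints at [-79.435, 7.471, 85.268, -0, 87.261, -4.893], TCP at [0.16, -0.578, 0.231] pointing down, gripper open.
Joint ranges: [-169.43, 169.43], [-51.17, 129.36], [1.28, 143.12], [-76.62, 256.62], [0, 156.53], [-152.29, 152.29]. Speed limits (degrees/s): [136.94, 136.94, 159.86, 180, 180, 180].

### API

Orientations are given as a 3x3 rotation matrix whose columns are the frame's x, y, z axes.
In Python, from workcell import arm, vision, spotter gives the robot as it stands. The module is installed in compiled form; this text tells all that it offers.
- The arm moves only by the tool servo_tool, never from a script. Its argument "rows" is one flat list of numbers, 4 for each row, row after row: the shift along the tool's x, y, z in mm, then the turn about the tool's z in degrees. A call has exactly 8 rows; each row is the pose to reach, as a shift and turn from the pose commanded when the call began, along the tool's axes at that moment; what a row does not reach only later rows make up. A row lasts 1/12 s, in which the tool goes at most 41.7 mm and 7.16 degrees, less where a joint would pass 70% of its speed; a pose out of reach is approached as far as the arm can. A call with a gripper value outside its range is refused whole. "grip" is the opening, from 0 (shut) to 1 (fully open), set as the call begins (left out, the last holds). The fingers move at their own pace and stop on an object; "squeeze" is the grip in N (left out, the last holds). Time passes only in rows, so rows that repeat a pose let the fingers close, or fill a call up. It gives the time, the measured TCP pose, the force and the opening at its end, in the units of the state.
- arm.sense(): the state, without advancing time (a new reading comes with each control period).
- vision.camera(name): name is "scene" or "top" or "wrist"; returns a dict with "frame" (384x512x3 uint8, red, green, blue), "depth" (384x512 float32, m along the optical axis (not along the pixel's ray), 0 where there is no reading), "vertical_fov" (degrees; the focal length in pixels is half the picture's height over the tangent of half this angle, whatever the lens; pixels are square), "cx", "cy" (the principal point, pixels), "rvec" (rotation vector, rad) and "tvec" (3), from world to camera coordinates, as OpenCV has them. Camera axes: x right, y down, z forward; pixel columns grow to the right and rows downward; lengths in m; the calibration is good to about 2 mm. A picture is of the moment at which its call begins.
- arm.finish_job(): hands the job in, once; it reports no verdict.
Trained networks look in a picture, given as the dict that the camera call returned (one of the last four; its "shot" number tells which), for a name from the list of things; names that differ only in an ending like _2 or _b are one class to them, and where a whole thing is asked for, a point or a joint stands for the part that bears it (a point fixed in the world has none). Each returns a list of dicts, best first, with "score" (0 to 1); they miss things now and then, are a little off and sometimes report something else, mostly with a low value. They report only what shows in the picture. A call takes as long as a camera call. They do not tell look-alikes from the thing itself.
- spotter.look_for(picture, target): "bbox" ([centre column, centre row, width, height] as shares, 0 to 1, of the picture: columns of its width, rows of its height, round what is visible of it).
- spotter.trace(picture, target): "pixels" (384x512 bool, what is visible of it) and "bbox" ([centre column, centre row, width, height] as shares, 0 to 1, of the picture: columns of its width, rows of its height, round what is visible of it).
- spotter.tip_of(picture, target): "xy" ([column, row] as shares, 0 to 1, of the picture: columns of its width, rows of its height: a listed point, or the origin of a listed thing).
The state is a dict: "time": time; "qpos": joint angles; "dq": joint speeds; "tau": joint torques, N m; "ee_pos": TCP position; "tcp_rot": TCP orientation; "wrist_force": force on the tool from outside, world axes, zero at the start; "moment": the same for the moment, N m; "finger_gap": opening from 0.0 (shut) to 1.0 (fully open).
Only numpy, scipy, OpenCV 4.12 (cv2) and the standard library are available. Lean on these libraries where they do the work, as an engineer would, in place of code of your own. Each camera call takes 0.05 s, during which the arm holds its last target. There are 200 camera calls.

### The job

Two white ceramic discs lie loose on the reader's open tray: with a fingertip, nudge the larger one across the tray, over the edge of the round recess, until it drops in and lies flat at the bottom. Then push the tray by its end into the reader as far as it goes. Do not lift either disc or push one off the tray, do not touch the smaller disc, which stays where it lies on the tray, and leave the other things on the table alone.

Things in the scene. Friction and masses are not known exactly. Their poses are not given: they have to be found in the camera images.
- reader: white bench reader fixed to the table. Origin on the table under the middle of its mouth; +y of the reader points into the machine, the tray comes out towards its -y (to the robot's right); x runs along the mouth. A low loading nose, 290 mm wide (x) and 74 mm high, reaches from y = 0 to y = 100 mm; behind it (y 105 to 385 mm) the housing is 270 mm high. The mouth is 250 mm wide and open up to 62 mm above the table.
- tray (a joint): how far the tray has been pushed in, in m: 0 fully out, 0.100 fully home against its stop. It slides along the reader's +y on a stiff slide (about 3 N of friction) and stays where it is left. It starts nearly fully out.
- recess (a point): centre of the floor of the round recess in the tray; moves with the tray, axes parallel to the reader's. The recess is 56 mm in diameter and 8 mm deep, with an upright wall and a black rubber-lined floor 32 mm above the table. The tray's flat grey plastic deck is 40 mm above the table and reaches 115 mm to either side of the recess along x with no rim; towards -y it ends 60 mm from the recess centre at the end panel.
- tray_end (a point): centre of the outer face of the tray's upright end panel, which faces the reader's -y; moves with the tray, axes parallel to the reader's. The panel is 250 mm wide (x), 8 mm thick and spans heights 10 to 52 mm above the table (12 mm above the deck). The tray is pushed in by this face.
- disc: the larger white ceramic disc, 50 mm in diameter, 8 mm thick, about 45 g. Origin at the centre of its underside, z along its axis. It starts flat on the tray's deck, on one side or the other of the recess along the reader's x.
- small_disc: the smaller white ceramic disc, 32 mm in diameter, 8 mm thick, lying on the deck on the other side of the recess. Origin at the centre of its underside.
- dropper_bottle: white plastic dropper bottle, 36 mm wide, 75 mm tall, standing on the table. Origin at the underside; not part of the job.
- jar: amber glass jar with white cap, 56 mm wide, 65 mm tall, standing on the table. Origin at the underside; not part of the job.
- beaker: clear open cup, 64 mm wide, 85 mm tall, on the far side of the table. Origin at the underside; not part of the job.
- screwdriver: screwdriver with a grey handle lying on the table. Origin at the underside; not part of the job.
- tip_box: closed grey box 85 x 120 x 50 mm, on the far side of the table. Origin at the underside; not part of the job.
Not all that is in view belongs to the job. Leave any green or orange look-alike of the disc alone. What is shaped like the small_disc but orange is not meant.

How it is judged:
By the outcome, as a careful person would: the job done as asked, in the order asked, and still so for the second after the job is handed in, with the robot touching nothing.
It also fails if it takes over 53 s, if anything falls off the work surface, if the arm or the gripper's body presses on something with over 40 N, if the wrist force passes 120 N, or if a joint passes its speed limit or range.

## Working session

There is one attempt and no reset: what is moved stays moved. The work goes in short steps, Python scripts to look and compute and a tool call to move; the robot and the scene stay as the last step left them, time stands still between calls to the robot, and variables do not carry over. Pictures are saved under pics/ and viewed, about 8 in all and at most 12, crops included, and the job is handed in when it is done.

Besides the shell and the picture viewer there is one more tool, called after ">>>" in YAML: its name, and indented under it one key for each argument. servo_tool: Moves the arm, as the interface text tells. Its arguments: {"type":"object","properties":{"rows":{"type":"array","items":{"type":"number"}},"grip":{"type":"number"},"squeeze":{"type":"number"}},"required":["rows"]}

```bash
mkdir -p pics
cat > h.py <<'E'
import numpy as np, cv2
from workcell import arm, vision, spotter
def K(p):
    f=192/np.tan(np.radians(p["vertical_fov"])/2); return np.array([[f,0,p["cx"]],[0,f,p["cy"]],[0,0,1]])
def RT(p): return cv2.Rodrigues(np.array(p["rvec"],float))[0], np.array(p["tvec"],float).ravel()
def back(p,u,v,z):
    R,t=RT(p); d=R.T@np.linalg.inv(K(p))@np.array([u,v,1.]); o=-R.T@t
    return o+d*(z-o[2])/d[2]
def proj(p,X):
    R,t=RT(p); c=K(p)@(R@np.array(X)+t); return c[:2]/c[2]
def cloud(p):
    R,t=RT(p); v,u=np.mgrid[:384,:512]; d=p["depth"]
    c=np.stack([u,v,np.ones_like(u)],-1)@np.linalg.inv(K(p)).T*d[...,None]
    return (c-t)@R
def save(p,n,crop=None,s=1):
    im=p["frame"][...,::-1]
    if crop: a,b,c,d=crop; im=im[b:d,a:c]
    cv2.imwrite(f"pics/{n}.png",cv2.resize(im,None,fx=s,fy=s,interpolation=cv2.INTER_CUBIC))
E
python3 - <<'E'
from h import *
s=arm.sense(); print({k:np.round(v,3).tolist() for k,v in s.items()})
ims=[]
for n in ["scene","top","wrist"]:
    p=vision.camera(n); ims.append(p["frame"][...,::-1])
    print(n,"cam at",np.round(-RT(p)[0].T@RT(p)[1],3))
    for t in ["disc","small_disc","recess","tray_end"]:
        if t in("recess","tray_end"):
            for r in spotter.tip_of(p,t)[:2]:
                u,v=r["xy"][0]*512,r["xy"][1]*384; print(t,round(r["score"],2),int(u),int(v),np.round(back(p,u,v,.032),4))
        else:
            for r in spotter.trace(p,t)[:3]:
                m=r["pixels"]; v,u=np.nonzero(m); print(t,round(r["score"],2),int(u.mean()),int(v.mean()),m.sum(),np.round(back(p,u.mean(),v.mean(),.047),4))
a=np.vstack([np.hstack(ims[:2]),np.hstack([ims[2],ims[2]*0])])
cv2.imwrite("pics/a.png",cv2.resize(a,(800,600)))
cv2.imwrite("pics/top.png",cv2.resize(ims[1],(800,600)))
E
```

```text
{'time': 0.0, 'qpos': [-79.437, 7.514, 85.329, 0.002, 87.259, -4.893], 'dq': [0.053, -0.101, 0.004, 0.057, 0.05, -0.014], 'tau': [0.003, -56.939, -50.055, 0.0, 0.015, -0.0], 'ee_pos': [0.16, -0.578, 0.23], 'tcp_rot': [[0.964, 0.267, -0.0], [0.267, -0.964, 0.002], [0.0, -0.002, -1.0]], 'wrist_force': [-0.957, 0.815, -0.783], 'moment': [-0.003, 0.004, 0.011], 'finger_gap': 1.0}
scene cam at [0.988 0.299 0.794]
disc 0.77 402 211 242 [0.3838 0.0657 0.047 ]
disc 0.57 341 218 425 [ 0.4871 -0.0049  0.047 ]
disc 0.57 362 188 299 [ 0.3941 -0.027   0.047 ]
small_disc 0.56 241 299 234 [ 0.7447 -0.0063  0.047 ]
small_disc 0.52 274 253 242 [ 0.6377 -0.0348  0.047 ]
recess 0.65 314 238 [ 0.5513 -0.0149  0.032 ]
tray_end 0.75 284 219 [ 0.5611 -0.0865  0.032 ]
top cam at [ 0.433 -0.138  0.859]
disc 0.87 161 308 437 [0.3622 0.0421 0.047 ]
disc 0.81 209 306 465 [ 0.3647 -0.0515  0.047 ]
small_disc 0.72 201 137 159 [ 0.7181 -0.0296  0.047 ]
small_disc 0.44 204 173 186 [ 0.6376 -0.0375  0.047 ]
recess 0.83 196 207 [ 0.5667 -0.0196  0.032 ]
tray_end 0.71 227 211 [ 0.5571 -0.0869  0.032 ]
wrist cam at [ 0.242 -0.555  0.374]
```

View pics/a.png

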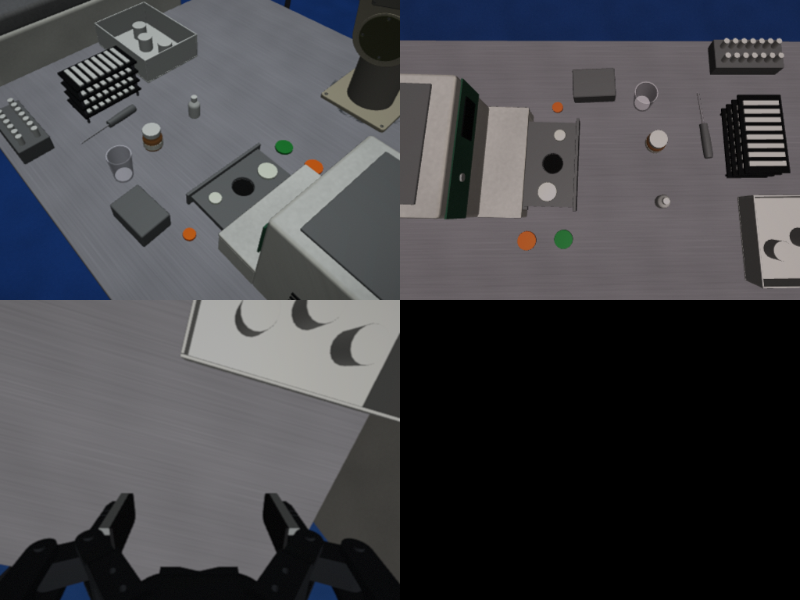

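The top view shows the large disc at about (188,245) px, on the robot side of the recess (195,208), and the small disc at (204,173). The networks mixed the discs up with the look-alikes, so I'll measure them from colour and depth.

Run:
```python
from h import *
for n in ["top","scene"]:
    p=vision.camera(n); X=cloud(p); f=p["frame"].astype(int)
    sat=f.max(-1)-f.min(-1)
    reg=(X[...,0]>.4)&(X[...,0]<.72)&(X[...,1]>-.11)&(X[...,1]<.03)
    w=((f.min(-1)>150)&(sat<40)&reg&(X[...,2]<.06)).astype(np.uint8)
    k=((f.max(-1)<35)&reg&(X[...,2]<.045)).astype(np.uint8)
    for nm,m,z in [("white",w,.048),("black",k,.040)]:
        cs,_=cv2.findContours(m,0,cv2.CHAIN_APPROX_NONE)
        for c in cs:
            if cv2.contourArea(c)>60:
                P=np.array([back(p,u,v,z)[:2] for u,v in c[:,0]])
                (cx,cy),r=cv2.minEnclosingCircle((P*1000).astype(np.float32))
                a=np.mean(P,0)
                print(n,nm,"c mm",round(cx,1),round(cy,1),"r",round(r,1),"mean",np.round(a*1000,1), "depth z",np.round(np.median(X[...,2][cv2.drawContours(np.zeros_like(m),[c],-1,1,-1)>0]),4))
    # panel top
    m=(X[...,0]>.42)&(X[...,0]<.7)&(X[...,1]>-.11)&(X[...,1]<-.06)&(X[...,2]>.047)&(X[...,2]<.058)
    P=X[m]; 
    if len(P)>20:
        l=cv2.fitLine(P[:,:2].astype(np.float32)*1000,cv2.DIST_HUBER,0,.01,.01).ravel(); print(n,"panel",len(P),l,"x range",P[:,0].min(),P[:,0].max(),"y pct",np.percentile(P[:,1],[5,50,95]))
    # nose front edge
    m=(X[...,0]>.42)&(X[...,0]<.7)&(X[...,1]>-.02)&(X[...,1]<.13)&(X[...,2]>.068)&(X[...,2]<.08)
    P=X[m]*1000; xs=np.arange(430,700,20); e=[(x+10,P[(P[:,0]>x)&(P[:,0]<x+20),1].min()) for x in xs if ((P[:,0]>x)&(P[:,0]<x+20)).any()]
    print(n,"nose x",P[:,0].min(),P[:,0].max(),np.round(e,1).tolist())
    if n=="top": save(p,"topc",(130,110,270,290),4)
```

```text
top white c mm 486.2 -6.7 r 23.6 mean [486.5  -6.4] depth z 0.0489
top white c mm 639.2 -36.7 r 14.3 mean [639.2 -36.6] depth z 0.049
top black c mm 562.6 -18.3 r 26.8 mean [562.7 -17.9] depth z 0.0333
top panel 469 [ 9.9948686e-01 -3.2032147e-02  5.5689124e+02 -8.2311409e+01] x range 0.4371615855685405 0.683397998027956 y pct [-0.08783592 -0.08234464 -0.07683983]
top nose x 421.04658934264296 699.9805007711897 [[440.0, 51.2], [460.0, 50.6], [480.0, 49.9], [500.0, 49.3], [520.0, 49.0], [540.0, 48.2], [560.0, 47.3], [580.0, 46.7], [600.0, 46.3], [620.0, 45.9], [640.0, 44.7], [660.0, 44.2], [680.0, 43.8], [700.0, 43.5]]
scene white c mm 636.6 -35.2 r 14.8 mean [637. -35.] depth z 0.0486
scene white c mm 484.3 -5.4 r 23.8 mean [484.3  -4.9] depth z 0.0485
scene black c mm 561.1 -15.9 r 26.6 mean [561.2 -14.9] depth z 0.033
scene panel 543 [ 9.9951303e-01 -3.1204795e-02  5.6754132e+02 -7.9913338e+01] x range 0.4332023402997791 0.684370112603769 y pct [-0.08606904 -0.08010371 -0.07435232]
scene nose x 420.1238573001848 699.9823097669782 [[440.0, 53.6], [460.0, 52.5], [480.0, 52.7], [500.0, 51.5], [520.0, 49.6], [540.0, 49.6], [560.0, 49.6], [580.0, 47.4], [600.0, 47.4], [620.0, 47.1], [640.0, 47.0], [660.0, 45.9], [680.0, 45.2], [700.0, 44.8]]
```

View pics/topc.png

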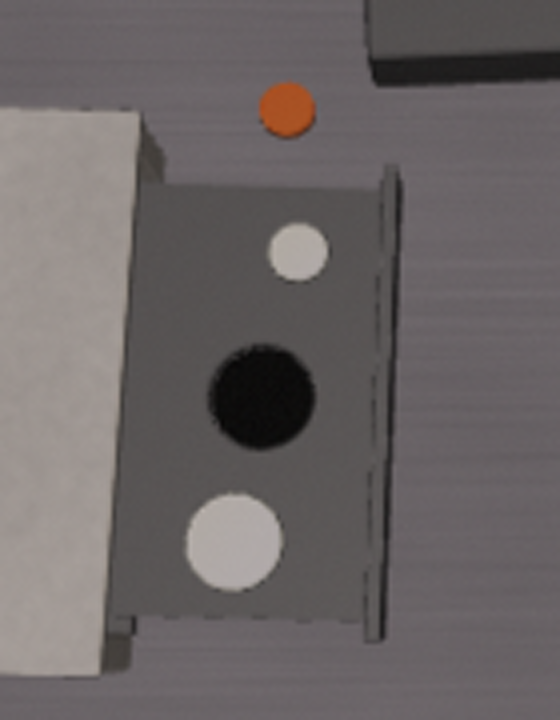

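The crop shows a clear tray deck. The large disc's centre is at about (233,541) in the crop, the recess at (261,397) and the small disc at (298,252). In world coordinates the disc is at (485,-6) mm, the recess at (562,-17), and the push direction is about -8.2°. I'm shutting the gripper and moving behind the disc.

>>> servo_tool:
  rows: [13,-15,0,-2,39,-45,0,-6,65,-76,0,-12,91,-106,0,-18,118,-136,0,-24,144,-167,0,-30,170,-197,0,-36,196,-227,0,-42]
  grip: 0

```text
time: 1.52
ee_pos: [0.2887, -0.3056, 0.2314]
tcp_rot: [[0.534, 0.846, 0.001], [0.846, -0.534, -0.001], [-0.0, 0.001, -1.0]]
wrist_force: [0.6, -0.7, 1.1]
finger_gap: -0.001
```

```bash
cat > st.py <<'E'
from h import *
import sys
s=arm.sense(); R=np.array(s["tcp_rot"]); print("t",round(s["time"],2),"pos",np.round(np.array(s["ee_pos"])*1e3,1),"ang",round(np.degrees(np.arctan2(R[1,0],R[0,0])),2),"F",np.round(s["wrist_force"],1),"gap",round(s["finger_gap"],2))
a=[float(v) for v in sys.argv[1:]]
if len(a)>=3: print("tool shift",np.round(R.T@(np.array(a[:3])-np.array(s["ee_pos"])*1e3),1))
if len(a)>3: print("turn", round(-(a[3]-np.degrees(np.arctan2(R[1,0],R[0,0]))),1))
E
python3 st.py 434 1 140 81.8
```

```text
t 1.52 pos [ 288.7 -305.6  231.4] ang 57.73 F [ 0.6 -0.7  1.1] gap -0.0
tool shift [336.8 -40.9  91.3]
turn -24.1
```

>>> servo_tool:
  rows: [38,-5,8,-3,76,-9,16,-6,114,-14,26,-9,152,-18,38,-12,190,-23,50,-15,228,-28,62,-18,266,-32,74,-21,300,-36,85,-24]

```text
time: 2.18
ee_pos: [0.42, -0.0327, 0.1461]
tcp_rot: [[0.145, 0.989, 0.001], [0.989, -0.145, -0.0], [0.0, 0.001, -1.0]]
wrist_force: [0.9, -0.9, 0.1]
finger_gap: -0.002
```

```bash
python3 st.py 434 1 60 81.8
```

```text
t 2.18 pos [420.  -32.7 146.1] ang 81.64 F [ 0.9 -0.9  0.1] gap -0.0
tool shift [35.4  8.8 86.1]
turn -0.2
```

>>> servo_tool:
  rows: [12,3,12,0,24,6,26,0,35,9,42,0,35,9,58,0,35,9,70,0,35,9,78,0,35,9,83,0,35,9,86,0]

```text
time: 2.85
ee_pos: [0.4333, -0.0018, 0.0599]
tcp_rot: [[0.149, 0.989, -0.0], [0.989, -0.149, 0.0], [0.0, -0.0, -1.0]]
wrist_force: [0.0, -0.0, -0.5]
finger_gap: 0.003
```

```bash
python3 st.py 434 1 43.5 81.8
python3 - <<'E'
from h import *
p=vision.camera("wrist"); q=vision.camera("top")
X=cloud(p); 
a=cv2.resize(p["frame"][...,::-1],(800,600))
cv2.imwrite("pics/w1.png",a)
Y=cloud(q); m=(Y[...,0]>.39)&(Y[...,0]<.47)&(abs(Y[...,1])<.04)
# finger points from wrist near tip
m=(X[...,2]>.05)&(X[...,2]<.09)&(abs(X[...,0]-.434)<.04)&(abs(X[...,1])<.03)&(p["depth"]>0)
P=X[m]*1e3; print(len(P)); 
if len(P): print(P.min(0),P.max(0))
E
```

```text
t 2.85 pos [433.3  -1.8  59.9] ang 81.44 F [ 0.  -0.  -0.5] gap 0.0
tool shift [ 2.9  0.2 16.4]
turn -0.4
1399
[421.85259204   2.64366449  50.06428767] [472.97832386  14.49160652  89.99674446]
```

View pics/w1.png

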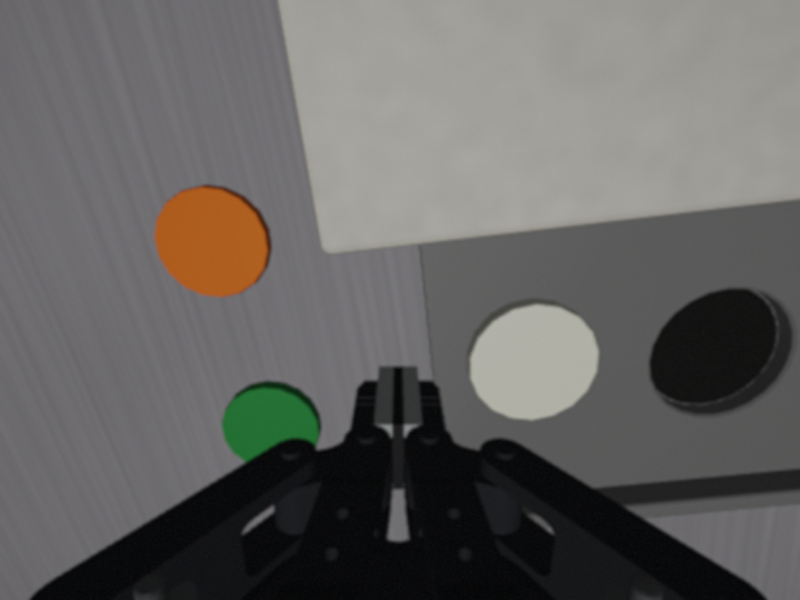

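The wrist view shows the shut fingertips at about (397,370), the disc at (534,361) and the recess at (720,350). I'll measure from this closer view and get the finger's shape near its tip.

```bash
cat > m.py <<'E'
from h import *
def meas(n="wrist",p=None):
    p=p or vision.camera(n); X=cloud(p); f=p["frame"].astype(int); sat=f.max(-1)-f.min(-1)
    reg=(X[...,0]>.42)&(X[...,0]<.70)&(X[...,1]>-.10)&(X[...,1]<.04)
    w=((f.min(-1)>130)&(sat<40)&reg&(X[...,2]<.06)&(X[...,2]>.025)).astype(np.uint8)
    k=((f.max(-1)<40)&reg&(X[...,2]<.0415)&(X[...,2]>.025)).astype(np.uint8)
    for nm,m,z in [("white",w,.048),("black",k,.032)]:
        for c in cv2.findContours(m,0,cv2.CHAIN_APPROX_NONE)[0]:
            if cv2.contourArea(c)>60:
                P=np.array([back(p,u,v,z)[:2] for u,v in c[:,0]])*1e3
                (cx,cy),r=cv2.minEnclosingCircle(P.astype(np.float32))
                q=X[cv2.drawContours(np.zeros_like(m),[c],-1,1,-1)>0]*1e3
                # plane fit tilt
                A=np.c_[q[:,:2]-q[:,:2].mean(0),np.ones(len(q))]; s=np.linalg.lstsq(A,q[:,2],rcond=None)[0]
                print(n,nm,"c",round(cx,1),round(cy,1),"r",round(r,1),"x",np.round([P[:,0].min(),P[:,0].max()],1),"zmed",np.round(np.median(q[:,2]),1),"slope deg",np.round(np.degrees(s[:2]),1))
    return p,X
if __name__=="__main__":
    import sys
    for n in sys.argv[1:]: meas(n)
E
python3 - <<'E'
from m import *
p,X=meas()
s=arm.sense(); R=np.array(s["tcp_rot"]); T=(X-np.array(s["ee_pos"]))@R*1e3
m=(p["depth"]>0)&(abs(T[...,1])<20)&(abs(T[...,0])<25)
for z in range(-40,4,3):
    q=T[m&(abs(T[...,2]-z)<1.5)]
    if len(q): print(z,len(q),np.round(q.min(0),1),np.round(q.max(0),1))
E
```

```text
wrist white c 486.3 -6.1 r 24.5 x [462.2 510.3] zmed 48.3 slope deg [-6.7 14.9]
wrist black c 567.5 -21.6 r 28.5 x [539.5 595.9] zmed 32.6 slope deg [-15.   12.4]
-40 143 [ -8.4 -17.4 -41.5] [ 13.3  19.4 -38.5]
-37 458 [-10.7 -10.4 -38.5] [ 12.3   7.  -35.6]
-34 134 [  7.3 -12.7 -35.5] [ 12.2  14.4 -32.5]
-31 217 [  6.6 -12.6 -32.5] [ 12.5  14.3 -29.5]
-28 211 [  6.6 -12.8 -29.5] [ 12.4  14.4 -26.5]
-25 193 [  6.4 -12.7 -26.5] [ 12.3  14.1 -23.5]
-22 175 [  6.5 -12.5 -23.5] [ 12.4  14.5 -20.5]
-19 180 [  6.4 -12.7 -20.5] [ 12.3  14.4 -17.5]
-16 170 [  6.7 -12.6 -17.5] [ 12.4  14.2 -14.5]
-13 164 [  6.5 -12.8 -14.5] [ 12.3  14.5 -11.5]
-10 145 [  6.8 -11.9 -11.5] [12.3 14.  -8.5]
-7 104 [  6.6 -11.6  -8.5] [12.2 13.2 -5.5]
-4 44 [10.9 -5.4 -5.4] [11.8  7.  -2.5]
-1 4 [10.3 -4.3 -2.4] [10.8  6.5 -1.4]
```

The pads are ±6 mm thick at the tip, with wider shoulders 6 mm above it. In tool x the front face is flush at about 12 mm. Turning 90° to push with that face avoids the shoulder overhang and puts the wrist camera ahead of the push.

>>> servo_tool:
  rows: [0,0,0,4,0,0,0,10,0,0,0,16,0,0,0,23,0,0,0,30,0,0,0,37,0,0,0,44,0,0,0,51]

```text
time: 3.67
ee_pos: [0.4343, -0.002, 0.0613]
tcp_rot: [[0.865, 0.501, 0.002], [0.501, -0.865, -0.0], [0.001, 0.001, -1.0]]
wrist_force: [-0.7, 0.5, -0.4]
finger_gap: -0.0
```

>>> servo_tool:
  rows: [0,0,0,7,0,0,0,14,0,0,0,21,0,0,0,28,0,0,0,33,0,0,0,37,0,0,0,39,0,0,0,39]

```text
time: 4.33
ee_pos: [0.4342, -0.002, 0.0613]
tcp_rot: [[0.989, -0.151, 0.002], [-0.151, -0.989, -0.0], [0.002, -0.0, -1.0]]
wrist_force: [0.2, 0.8, -0.4]
finger_gap: -0.001
```

```bash
python3 st.py 436.8 1 43.5 -8.5; python3 m.py wrist
```

```text
t 4.33 pos [434.2  -2.   61.3] ang -8.66 F [ 0.2  0.8 -0.4] gap -0.0
tool shift [ 2.1 -3.3 17.8]
turn -0.2
wrist white c 486.2 -6.2 r 24.7 x [461.9 510.7] zmed 48.2 slope deg [ 7.6 -1.9]
wrist black c 560.6 -17.1 r 26.6 x [535.8 566.3] zmed 32.5 slope deg [-12.6   1.5]
```

>>> servo_tool:
  rows: [1,-1.5,6,0,2,-3,12,0,2,-3,16,0,2,-3,17.5,0,5,-3,17.5,0,8,-3,17.5,0,11,-3,17.5,0,14,-3,17.5,0]

```text
time: 5.05
ee_pos: [0.4484, -0.001, 0.0431]
tcp_rot: [[0.989, -0.149, 0.001], [-0.149, -0.989, -0.0], [0.001, -0.0, -1.0]]
wrist_force: [1.8, 0.4, 0.4]
finger_gap: -0.003
```

```bash
python3 st.py; python3 m.py wrist
```

```text
t 5.05 pos [448.4  -1.   43.1] ang -8.54 F [1.8 0.4 0.4] gap -0.0
wrist white c 486.2 -6.2 r 24.8 x [461.6 510.8] zmed 48.2 slope deg [11.4 -1.7]
wrist black c 562.6 -17.4 r 26.7 x [536.  575.1] zmed 32.5 slope deg [-11.3   1.6]
```

>>> servo_tool:
  rows: [4,0,-0.3,0,9,0,-0.3,0,15,0,-0.3,0,21,0,-0.3,0,27,0,-0.3,0,33,0,-0.3,0,38,0,-0.3,0,40,0,-0.3,0]

```text
time: 5.77
ee_pos: [0.4882, -0.007, 0.0432]
tcp_rot: [[0.989, -0.149, 0.0], [-0.149, -0.989, -0.0], [0.0, -0.0, -1.0]]
wrist_force: [-0.2, 0.3, -0.0]
finger_gap: -0.004
```

```bash
python3 st.py; python3 m.py wrist top
```

```text
t 5.77 pos [488.2  -7.   43.2] ang -8.55 F [-0.2  0.3 -0. ] gap -0.0
wrist white c 524.8 -12.0 r 25.1 x [500.1 549.5] zmed 48.2 slope deg [11.8 -1.8]
wrist white c 548.2 -41.3 r 12.0 x [536.3 559.3] zmed 40.3 slope deg [ 64.3 129. ]
wrist white c 575.1 -35.4 r 18.5 x [560.1 590.2] zmed 40.3 slope deg [-51.8  78.4]
wrist black c 562.6 -17.4 r 26.5 x [540.3 589.1] zmed 32.6 slope deg [ 1.9 -0.4]
top white c 639.5 -36.8 r 15.1 x [625.  653.6] zmed 49.1 slope deg [-1.8 -2.4]
top black c 564.4 -31.8 r 22.6 x [541.8 587.1] zmed 33.2 slope deg [ -37.7 -372.5]
```

>>> servo_tool:
  rows: [3,0,0,0,7,0,0,0,11,0,0,0,15,0,0,0,19,0,0,0,23,0,0,0,26,0,0,0,28,0,0,0]

```text
time: 6.53
ee_pos: [0.5155, -0.011, 0.0431]
tcp_rot: [[0.989, -0.148, 0.0], [-0.148, -0.989, -0.0], [0.0, 0.0, -1.0]]
wrist_force: [-0.9, 0.1, 0.1]
finger_gap: 0.002
```

```bash
python3 st.py
python3 - <<'E'
from m import *
p,X=meas(); save(p,"w2",None,1.5)
E
```

```text
t 6.53 pos [515.5 -11.   43.1] ang -8.54 F [-0.9  0.1  0.1] gap 0.0
wrist white c 552.0 -16.0 r 25.0 x [527.4 576.9] zmed 48.1 slope deg [ 9.7 -1.4]
wrist white c 633.0 -35.4 r 14.2 x [623.6 635.5] zmed 48.2 slope deg [-57.8  10.6]
wrist black c 562.6 -17.5 r 26.5 x [554.7 589. ] zmed 32.6 slope deg [20.2 -3. ]
```

View pics/w2.png

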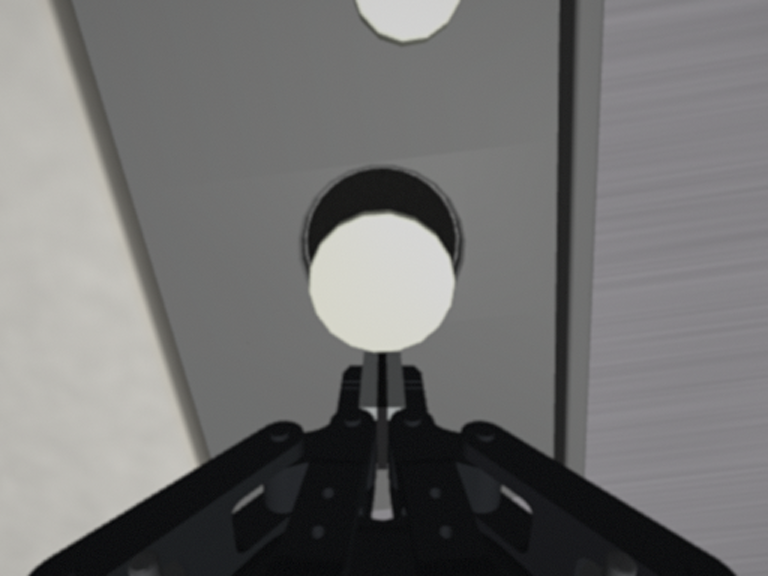

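The disc (382,282) is lined up sideways with the recess (383,240) and still lies flat, about 10 mm short. I'll ease it in.

>>> servo_tool:
  rows: [2,0,0,0,4,0,0,0,6,0,0,0,8,0,0,0,9,0,0,0,10,0,0,0,10.5,0,0,0,10.5,0,0,0]

```text
time: 7.25
ee_pos: [0.5255, -0.0125, 0.0431]
tcp_rot: [[0.989, -0.149, 0.0], [-0.149, -0.989, -0.0], [0.0, -0.0, -1.0]]
wrist_force: [0.0, -0.1, -0.1]
finger_gap: -0.0
```

```bash
python3 st.py
python3 - <<'E'
from m import *
p,X=meas(); save(p,"w3",None,1.5)
E
```

```text
t 7.25 pos [525.5 -12.5  43.1] ang -8.54 F [ 0.  -0.1 -0.1] gap -0.0
wrist white c 562.7 -17.5 r 23.4 x [539.4 585.9] zmed 40.3 slope deg [ 9.1 -1.5]
wrist white c 638.9 -36.2 r 15.7 x [623.6 645.6] zmed 48.2 slope deg [-34.7   9.4]
wrist black c 563.5 -17.6 r 26.3 x [559. 589.] zmed 32.6 slope deg [17.3 -2.3]
```

View pics/w3.png

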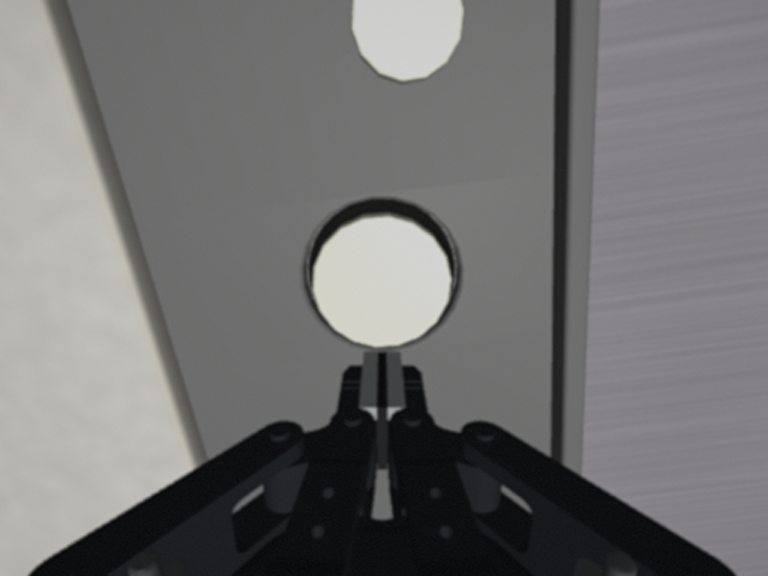

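The disc has dropped in: its top is at about 40.3 mm, flush with the deck, and it shows at (383,280) inside the recess ring. I'm retracting up and moving out in front of the tray's end panel.

>>> servo_tool:
  rows: [-1,0,-12,0,-1,0,-36,0,6,12,-60,0,20,40,-62,-2,35,70,-62,-4,46,95,-62,-6,51,106,-62,-6.7,51,106,-62,-6.7]

```text
time: 7.97
ee_pos: [0.5609, -0.1278, 0.1064]
tcp_rot: [[0.999, -0.034, 0.002], [-0.034, -0.999, -0.001], [0.002, 0.001, -1.0]]
wrist_force: [1.3, 0.1, -1.2]
finger_gap: -0.001
```

```bash
python3 st.py 560 -120 26 -1.8
python3 - <<'E'
from m import *
for n in ["top","wrist"]:
    p,X=meas(n)
    m=(np.hypot(X[...,0]-.5627,X[...,1]+.0175)<.02)&(p["depth"]>0); q=X[m]*1e3
    if len(q): A=np.c_[q[:,:2]-q[:,:2].mean(0),np.ones(len(q))]; s=np.linalg.lstsq(A,q[:,2],rcond=None)[0]; print(n,"disc top z",s[2],"tilt",np.degrees(s[:2]),len(q))
    m=(X[...,0]>.5)&(X[...,0]<.64)&(X[...,1]>-.11)&(X[...,1]<-.06)&(X[...,2]>.049)&(X[...,2]<.055)
    P=X[m]*1e3
    if len(P)>20: print(n,"panel",len(P),cv2.fitLine(P[:,:2].astype(np.float32),cv2.DIST_HUBER,0,.01,.01).ravel().round(3),np.percentile(P[:,1],[3,50,97]).round(1))
E
```

```text
t 7.97 pos [ 560.9 -127.8  106.4] ang -1.96 F [ 1.3  0.1 -1.2] gap -0.0
tool shift [-1.3 -7.8 80.4]
turn -0.2
top white c 558.4 -19.1 r 23.9 x [535.6 582. ] zmed 41.0 slope deg [-66.5 -62.9]
top disc top z 40.93042356874512 tilt [ 0.02802924 -0.58766956] 279
top panel 123 [ 1.00000e+00 -3.10000e-02  5.35317e+02 -8.16640e+01] [-86.2 -82.1 -78. ]
wrist white c 563.1 -21.7 r 23.7 x [539.6 586.5] zmed 40.2 slope deg [ 13.9 -18.2]
wrist white c 638.8 -36.3 r 15.8 x [623.8 654.2] zmed 48.2 slope deg [  2.1 -30.6]
wrist black c 577.0 -15.3 r 19.9 x [576.7 587.4] zmed 32.5 slope deg [137.8 -14.6]
wrist disc top z 40.27953074709491 tilt [-0.16153205  0.0581746 ] 1905
wrist panel 2062 [ 1.0000e+00 -3.0000e-02  5.7751e+02 -8.2651e+01] [-87.2 -82.7 -77.7]
```

The disc lies flat, with about 0.2° of tilt. Next I'm descending in front of the panel, whose outer face is at y≈-86.

>>> servo_tool:
  rows: [0,-1,14,0,-1,-2,32,0,-1,-3,50,0,-1,-4,64,0,-1,-5,74,0,-1,-7,80,0,-1,-11,80,0,-1,-16,80,0]

```text
time: 8.73
ee_pos: [0.5597, -0.1083, 0.0255]
tcp_rot: [[0.999, -0.032, 0.0], [-0.032, -0.999, 0.0], [0.0, -0.0, -1.0]]
wrist_force: [-0.8, 0.1, 1.0]
finger_gap: -0.002
```

>>> servo_tool:
  rows: [0,-3,0,0,0,-5,0,0,0,-7,0,0,0,-9,0,0,0,-11,0,0,0,-13.5,0,0,0,-16,0,0,0,-19,0,0]

```text
time: 9.4
ee_pos: [0.5607, -0.0902, 0.0256]
tcp_rot: [[0.999, -0.033, 0.001], [-0.033, -0.999, -0.001], [0.001, 0.001, -1.0]]
wrist_force: [-0.3, -3.0, 2.7]
finger_gap: -0.0
```

```bash
python3 st.py
cat > t.py <<'E'
from m import *
for n in ["top","scene"]:
    p,X=meas(n)
    m=(X[...,0]>.445)&(X[...,0]<.675)&(abs(X[...,0]-.56)>.04)&(X[...,1]>-.11)&(X[...,1]<.03)&(X[...,2]>.0495)&(X[...,2]<.055)
    P=X[m]*1e3
    if len(P)>20: a=cv2.fitLine(P[:,:2].astype(np.float32),cv2.DIST_HUBER,0,.01,.01).ravel(); print(n,"panel",len(P),"slope",round(a[1]/a[0],3),"y at 560",round(a[3]+a[1]/a[0]*(560-a[2]),1))
E
python3 t.py
```

```text
t 9.4 pos [560.7 -90.2  25.6] ang -1.86 F [-0.3 -3.   2.7] gap -0.0
top white c 558.7 -9.6 r 23.9 x [535.6 582.1] zmed 40.9 slope deg [ 0.3 -0.1]
top panel 120 slope -0.064 y at 560 -75.1
scene white c 637.1 -25.4 r 15.9 x [622.3 652.4] zmed 48.5 slope deg [65.3 57.5]
scene white c 562.8 -3.0 r 24.2 x [539.  586.5] zmed 40.4 slope deg [0.4 0. ]
scene panel 293 slope -0.025 y at 560 -69.7
```

The tray is moving at about 3 N. I'll continue.

>>> servo_tool:
  rows: [0,-3.5,0,0,0,-7.5,0,0,0,-11.5,0,0,0,-15.5,0,0,0,-19.5,0,0,0,-23.5,0,0,0,-27.5,0,0,0,-31,0,0]

```text
time: 10.17
ee_pos: [0.5614, -0.0584, 0.0252]
tcp_rot: [[0.999, -0.032, 0.0], [-0.032, -0.999, 0.0], [0.0, -0.0, -1.0]]
wrist_force: [1.6, -2.9, 2.4]
finger_gap: 0.004
```

>>> servo_tool:
  rows: [0,-3.5,0,0,0,-7.5,0,0,0,-11.5,0,0,0,-15.5,0,0,0,-19,0,0,0,-22,0,0,0,-25,0,0,0,-28,0,0]

```text
time: 10.83
ee_pos: [0.562, -0.0306, 0.025]
tcp_rot: [[0.999, -0.032, -0.0], [-0.032, -0.999, -0.0], [-0.0, 0.0, -1.0]]
wrist_force: [1.9, -3.5, 2.6]
finger_gap: 0.001
```

```bash
python3 st.py
python3 - <<'E'
from m import *
p=vision.camera("scene"); save(p,"s2",None,1.5)
E
```

```text
t 10.83 pos [562.  -30.6  25. ] ang -1.84 F [ 1.9 -3.5  2.6] gap 0.0
```

View pics/s2.png

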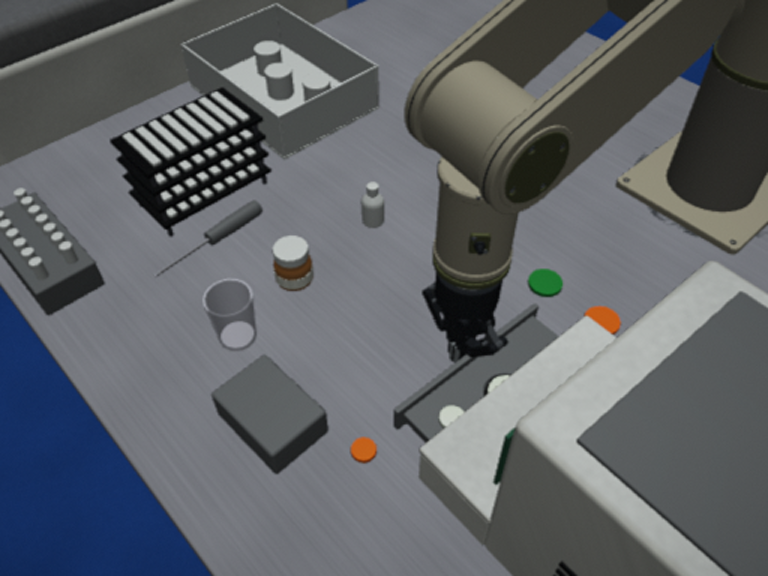

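The view shows the tray partly in: panel at (465,365) to (535,310), disc seated at (497,385), small disc still on the deck at (452,413). I'll keep pushing gently, watching the force for the stop.

>>> servo_tool:
  rows: [0,-2.5,0,0,0,-5.5,0,0,0,-8.5,0,0,0,-11,0,0,0,-13.5,0,0,0,-15.5,0,0,0,-17.5,0,0,0,-19,0,0]

```text
time: 11.55
ee_pos: [0.5624, -0.0132, 0.0249]
tcp_rot: [[0.999, -0.032, -0.001], [-0.032, -0.999, -0.002], [-0.001, 0.003, -1.0]]
wrist_force: [-1.7, -17.8, 1.3]
finger_gap: -0.002
```

>>> servo_tool:
  rows: [0,-0.7,0,0,0,-1.4,0,0,0,-2.1,0,0,0,-2.8,0,0,0,-3.5,0,0,0,-4.2,0,0,0,-4.6,0,0,0,-5,0,0]

```text
time: 12.22
ee_pos: [0.5624, -0.013, 0.025]
tcp_rot: [[0.999, -0.033, -0.001], [-0.033, -0.999, -0.009], [-0.001, 0.009, -1.0]]
wrist_force: [-3.8, -35.5, 0.2]
finger_gap: -0.001
```

Force rose to 35 N with no further motion, which looks like the stop. I'll back off, lift and check.

>>> servo_tool:
  rows: [0,4,0,0,0,10,0,0,0,20,0,0,0,35,0,0,0,55,0,0,0,75,0,0,0,95,-20,0,0,110,-45,0]

```text
time: 12.88
ee_pos: [0.5567, -0.1172, 0.0676]
tcp_rot: [[0.999, -0.032, -0.006], [-0.032, -0.999, 0.002], [-0.006, -0.002, -1.0]]
wrist_force: [0.0, -0.4, 0.6]
finger_gap: 0.0
```

>>> servo_tool:
  rows: [0,10,-15,0,0,30,-40,0,0,50,-70,0,0,60,-90,0,0,65,-100,0,0,65,-100,0,0,65,-100,0,0,65,-100,0]

```text
time: 13.55
ee_pos: [0.5562, -0.1805, 0.1678]
tcp_rot: [[1.0, -0.031, -0.003], [-0.031, -1.0, 0.002], [-0.003, -0.002, -1.0]]
wrist_force: [-0.1, -0.1, -0.3]
finger_gap: -0.001
```

```bash
python3 st.py; python3 t.py;  python3 - <<'E'
from m import *
p=vision.camera("top"); q=vision.camera("scene")
a=cv2.resize(p["frame"][110:300,130:270,::-1],None,fx=3,fy=3); b=cv2.resize(q["frame"][170:330,230:430,::-1],None,fx=1.9,fy=1.9)
c=np.zeros((570,800,3),np.uint8); c[:,:420]=a; c[:304,420:800]=b; cv2.imwrite("pics/f.png",c)
E
```

```text
t 13.55 pos [ 556.2 -180.5  167.8] ang -1.8 F [-0.1 -0.1 -0.3] gap -0.0
scene panel 304 slope -0.031 y at 560 5.8
```

View pics/f.png

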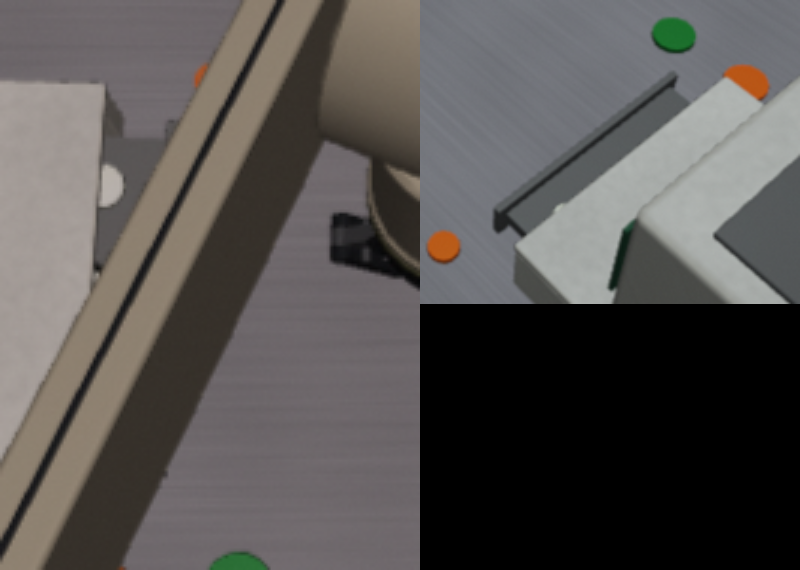

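The panel sits about 42 mm in front of the nose, so I want to confirm this is the real stop and not the gripper catching something. I'll press again lightly, with the finger 13 mm higher.

>>> servo_tool:
  rows: [1,-12,15,0,2,-35,45,0,3,-60,80,0,3,-85,110,0,3,-110,125,0,3,-130,130,0,3,-145,130,0,3,-150,130,0]

```text
time: 14.42
ee_pos: [0.5637, -0.0293, 0.0384]
tcp_rot: [[1.0, -0.03, -0.003], [-0.03, -1.0, 0.001], [-0.003, -0.001, -1.0]]
wrist_force: [-0.4, 0.4, -0.1]
finger_gap: 0.0
```

>>> servo_tool:
  rows: [0,-4,0,0,0,-8,0,0,0,-11,0,0,0,-14,0,0,0,-15.5,0,0,0,-17,0,0,0,-18,0,0,0,-18.5,0,0]

```text
time: 15.08
ee_pos: [0.5657, -0.0136, 0.0402]
tcp_rot: [[0.999, -0.032, 0.0], [-0.032, -0.999, -0.0], [0.0, 0.0, -1.0]]
wrist_force: [0.7, -1.0, -0.1]
finger_gap: -0.001
```

```bash
python3 st.py; python3 -c "
from h import *
print(arm.sense()['moment'])"
```

```text
t 15.08 pos [565.7 -13.6  40.2] ang -1.85 F [ 0.7 -1.  -0.1] gap -0.0
[ 0.01510109 -0.03174457  0.01566738]
```

>>> servo_tool:
  rows: [0,-0.5,0,0,0,-1,0,0,0,-1.4,0,0,0,-1.8,0,0,0,-2.2,0,0,0,-2.6,0,0,0,-3,0,0,0,-3,0,0]

```text
time: 15.75
ee_pos: [0.5657, -0.0127, 0.0402]
tcp_rot: [[0.999, -0.033, -0.0], [-0.033, -0.999, -0.003], [-0.0, 0.003, -1.0]]
wrist_force: [-0.9, -11.1, -0.3]
finger_gap: -0.001
```

```bash
python3 st.py; python3 -c "
from h import *
print(arm.sense()['moment'])"
```

```text
t 15.75 pos [565.7 -12.7  40.2] ang -1.87 F [ -0.9 -11.1  -0.3] gap -0.0
[-1.78173099  0.09676884 -0.00386804]
```

It stops at the same place (-12.7 mm, 11 N), and the 0.16 m moment lever puts the contact at the fingertip. The tray is home, so I'm retreating clear.

>>> servo_tool:
  rows: [0,5,0,0,0,12,0,0,0,22,0,0,0,38,0,0,0,58,0,0,0,78,-15,0,0,98,-40,0,0,110,-70,0]

```text
time: 16.42
ee_pos: [0.5602, -0.1222, 0.1087]
tcp_rot: [[0.999, -0.033, -0.004], [-0.033, -0.999, 0.001], [-0.004, -0.001, -1.0]]
wrist_force: [0.7, -0.7, 0.3]
finger_gap: 0.0
```

>>> servo_tool:
  rows: [0,10,-20,0,0,20,-45,0,0,30,-65,0,0,35,-80,0,0,35,-85,0,0,35,-85,0,0,35,-85,0,0,35,-85,0]

```text
time: 17.08
ee_pos: [0.5603, -0.1548, 0.1932]
tcp_rot: [[0.999, -0.032, -0.002], [-0.032, -0.999, 0.001], [-0.003, -0.001, -1.0]]
wrist_force: [-0.9, 0.9, -0.3]
finger_gap: -0.002
```

```bash
python3 st.py; python3 t.py
python3 - <<'E'
from m import *
save(vision.camera("scene"),"fin",None,1.5)
E
```

```text
t 17.08 pos [ 560.3 -154.8  193.2] ang -1.82 F [-0.9  0.9 -0.3] gap -0.0
top panel 142 slope -0.039 y at 560 2.9
scene panel 312 slope -0.029 y at 560 6.0
```

View pics/fin.png

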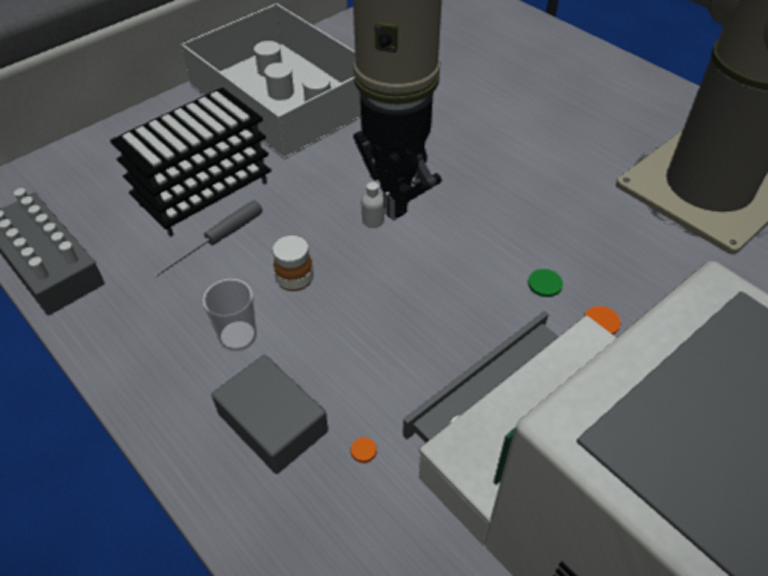

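The final view shows the tray at its stop (panel from (405,430) to (545,318)) and the edge of the small disc at (455,420), still on the deck. Everything else is undisturbed and the arm is clear.

```bash
python3 -c "
from workcell import arm
print(arm.finish_job())"
```

```text
the job is handed in; nothing more can be done
None
```

The larger disc is flat in the recess and the tray is pushed in to its stop. I handed the job in at about 17 s of the 53 s allowed; no verdict was reported.

- **Disc:** I nudged it with the shut fingertips about 77 mm across the deck, and it dropped in. Before the tray moved, its top was level with the deck (40.3 mm) and tilted about 0.2°. It was still flat and seated early in the push.
- **Tray:** It slid at about 3 N, then stopped dead. A second, lighter press with the finger 13 mm higher stopped at the same place, and the moment reading put the contact at the fingertip. I take this as the stop; the peak force was about 36 N.
- **Small disc:** I never touched it. It rode on the deck, and its edge still shows at the mouth.
- **Other things:** They look undisturbed in the last picture.

**Not confirmed or in disagreement:**
- At the end the recess is under the nose, so I could not look at the seated disc again.
- The tray moved about 86 mm in all, and I have no direct reading of its joint.
- The two cameras' estimates of the panel's final position differ by 3 mm.
- The networks' disc detections were mixed up with the look-alikes, so I found the discs by colour and depth.

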